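Change the carrier on the spring scale

ROBOT

A 6-joint arm with a two-finger parallel gripper is mounted at the origin on the work surface. World frame = base frame: x ahead of the robot, y to its left, z up, the work surface at z = 0. Lengths are in mm, angles in rad, forces in N, time in s.
With the tool pointing down it reaches from about 350 to 875 mm from the base axis. Payload 4.2 kg.
Tool frame: the origin (TCP) lies midway between the tips of the shut fingers; the grasp point (between the pads) lies 19 mm behind it; z points along the fingers, y is the direction in which the jaws open and shut (so a half turn about z gives the same grasp; the last joint's range is limited). The gripper opens to 85 mm and grips with 20 to 120 N. Pads are 22 mm wide; open, the fingers measure 114 mm over their backs; the gripper's body (76 mm by 85 mm) begins 54 mm behind the grasp point. The pads swing forward as they close: fully open they stand 13 mm farther back than shut.
Start: joints at [-1.058, 0.385, 0.008, 0, -1.194, -0.259], TCP at [156.944, -604.953, 231.312] pointing down, gripper open.
Joint ranges: [-3.14, 3.14], [-1.21, 2.06], [-1.07, 1.41], [-3.16, 2.05], [-2.99, -0.16], [-3.1, 3.1]. Speed limits (rad/s): [2.79, 2.79, 3.14, 3.14, 3.14, 3.14].

INTERFACE

Orientations are given as a unit quaternion [x, y, z, w].
In Python, from bench import readout, optics, workorder, nets gives the robot as it stands. The module is installed in compiled form; this text tells all that it offers.
- The arm moves only by the tool move_arm, never from a script. Its argument "steps" is a list of rows, each a list of 7 numbers: the opening, from -1 (shut) to 1 (fully open), so that 0 is half open, then the shift along the world's x, y, z in mm, then the turn, a rotation vector about the world's x, y, z in rad. In form: [[gripper, tx, ty, tz, wx, wy, wz], ...]. A call has 1 to 5 rows; each row is the pose to reach, as a shift and turn from the pose commanded when the call began; what a row does not reach only later rows make up. A row lasts 1/12 s, in which the tool goes at most 41.7 mm and 7.16 degrees, less where a joint would pass 70% of its speed; a pose out of reach is approached as far as the arm can. A call with a gripper value outside its range is refused whole. The fingers move at their own pace and stop on an object; the grip force is fixed at half the most. Time passes only in rows, so rows that repeat a pose let the fingers close. It gives the time, the measured TCP pose, the force and the opening at its end, in the units of the state.
- readout.read_state(): the state, without advancing time (a new reading comes with each control period).
- optics.get_image(name): name is "side" or "top" or "wrist"; returns a dict with "frame" (480x640x3 uint8, blue, green, red), "fx", "fy", "cx", "cy" (pixels), "k1" (the pictures are not rectified: a ray, as slopes to the right and down, at radius r is drawn at 1 + k1 r^2 times it, then the intrinsics apply), "rvec" (rotation vector, rad) and "tvec" (3), from world to camera coordinates, as OpenCV has them. Camera axes: x right, y down, z forward; pixel columns grow to the right and rows downward; lengths in mm; the calibration is good to about 2 mm. A picture is of the moment at which its call begins. There is no depth.
- workorder.job_done(): hands the job in, once; it reports no verdict.
Trained networks look in a picture, given as the dict that the camera call returned (one of the last four; its "shot" number tells which), for a name from the list of things; names that differ only in an ending like _2 or _b are one class to them, and where a whole thing is asked for, a point or a joint stands for the part that bears it (a point fixed in the world has none). Each returns a list of dicts, best first, with "conf" (0 to 1); they miss things now and then, are a little off and sometimes report something else, mostly with a low value. They report only what shows in the picture. A call takes as long as a camera call. They do not tell look-alikes from the thing itself.
- nets.silhouettes(name, picture): "region" (480x640 bool, what is visible of it) and "extent" ([left, top, right, bottom] in pixels, round what is visible of it).
- nets.tip_of(name, picture): "uv" ([column, row] in pixels: a listed point, or the origin of a listed thing).
The state is a dict: "clock": time; "joints": joint angles; "joint_vel": joint speeds; "joint_efforts": joint torques, N m; "position": TCP position; "ee_rot": TCP orientation; "contact_force": force on the tool from outside, world axes, zero at the start; "wrist_torque": the same for the moment, N m; "gripper_width": finger opening in mm.
Only numpy, scipy, OpenCV 4.12 (cv2) and the standard library are available. Lean on these libraries where they do the work, as an engineer would, in place of code of your own. Each camera call takes 0.05 s, during which the arm holds its last target.

TASK

Take the carrier that hangs on the spring scale off its hook and stand it upright with its whole foot on the cardboard sheet. Then take the other carrier, the one standing in the blue tray, hang it by its top bar in the notches of the scale's hook and let its weight down slowly, without a jolt, until the pointer settles; let go and leave it hanging free and still. Leave the stacks of blanks, the can and the wrench where they are.

Things in the scene. Friction and masses are not known exactly. Their poses are not given: they have to be found in the camera images.
- scale: Spring scale fixed to the bench: grey foot 120 x 100 x 14 mm, grey column 50 x 40 mm, 261 mm tall. Origin: underside of the foot, under the column; z up. The forked steel hook reaches out along the scale's own +y; a carrier gets on and off only from that +y side, its bar over the prongs and its foot below them.
- hook_slide (a joint): How far hook and red pointer have sunk, in m: 0 empty, 0.045 at the lower stop. A lightly damped spring (6 N s/m) carries the hook: it starts to sink at 1 N, then 1 mm for each 0.3 N: 16 mm under carrier_a, 15 to 27 mm under carrier_b. A weight let go all at once makes it drop fast and bounce.
- hook_seat (a point): Where the middle of a carrier's top bar lies when it rests in the notches: midway between the prongs (8 mm round, at scale x = -35 and +35 mm, nothing between them beyond y = 36 mm), at scale y = 140 mm, 225 mm up when empty; sinks with the hook. The 45 degree V notches are 20 mm deep; behind them the prongs run level from the column to y = 120 mm.
- hook_tip (a point): Midway between the tips of the two prongs, on their axes: scale y = 163 mm, 235 mm above the bench with the hook empty. From the notch's lowest point (y = 140 mm, axis 212 mm high) each prong rises at 45 degrees to its tip. To pass over the tips a bar's centre line must be 20 mm or more above where it rests in the notches.
- carrier_a: Hangs on the scale at the start, 0.60 kg: dark steel foot disc, 120 mm diameter, 6 mm thick, with two small steel blanks (80 mm diameter, top 31 mm up) fixed on it, and a bail of 10 mm round bar: uprights at x = -68 and +68 mm, straight top bar along x, centre line 130 mm above the underside. A strap makes the foot 146 mm long along x. Origin: centre of the underside; z up.
- carrier_a_bar (a point): Middle of carrier_a's top bar (on its centre line), where to grip it, with the fingers closing across the bar along the carrier's y.
- carrier_b: Carrier standing in the blue tray at the start: the same foot and bail as carrier_a, but with one large steel blank (110 mm diameter, top 17 mm up) fixed on it; 0.6 to 0.9 kg. Origin: centre of the underside; z up; top bar along x, centre line 130 mm up.
- carrier_b_bar (a point): Middle of carrier_b's top bar (on its centre line), where to grip it, with the fingers closing across the bar along the carrier's y.
- tray: Open blue steel tray fixed to the bench, 340 (x) x 200 (y) mm, 40 mm high, walls and floor 5 mm thick. It lies left or right of the scale. Origin: centre of the underside.
- cardboard: Sheet of cardboard fixed to the bench, 340 (x) x 220 (y) mm, 4 mm thick, on the other side of the scale. Origin: centre of the underside. stack_low stands near its far (+x) end; the near half is free.
- stack_tall: Bystander: stack of steel blanks, 90 mm diameter, 91 mm high, in the tray beside carrier_b. Origin: centre of the underside.
- stack_low: Bystander: stack of steel blanks, 84 mm diameter, 60 mm high, on the cardboard. Origin: centre of the underside.
- can: Bystander: upright grey can, 60 mm diameter, 170 mm high, on the robot's side of the hook. Origin: centre of the underside.
- wrench: Bystander: steel wrench, 180 mm long, lying on the bench beyond the scale.
Things that resemble listed ones, but are neither listed nor needed, are in the scene too. What is shaped like the carrier_b but red or yellow is not meant. Leave any yellow look-alike of the carrier_a alone.

How it is judged:
By the outcome, as a careful person would: the job done as asked, in the order asked, and still so for the second after the job is handed in, with the robot touching nothing.
It also fails if it takes over 72 s, if anything falls off the work surface, if the arm or the gripper's body presses on something with over 40 N, if the wrist force passes 120 N, or if a joint passes its speed limit or range.

## Working session

There is one attempt and no reset: what is moved stays moved. The work goes in short steps, Python scripts to look and compute and a tool call to move; the robot and the scene stay as the last step left them, time stands still between calls to the robot, and variables do not carry over. Pictures are saved under pics/ and viewed, and the job is handed in when it is done.

Besides the shell and the picture viewer there is one more tool, called after "Call:" as name(argument=value, ...) on one line, values as JSON. move_arm: Moves the arm, as the interface text tells. Its arguments: {"type":"object","properties":{"steps":{"type":"array","items":{"type":"array","items":{"type":"number"}}}},"required":["steps"]}

```bash
mkdir -p pics
cat > h.py <<'E'
import numpy as np,cv2
from bench import readout,optics,workorder,nets
def K(p): return np.array([[p['fx'],0,p['cx']],[0,p['fy'],p['cy']],[0,0,1.]])
def RT(p):
    return cv2.Rodrigues(np.array(p['rvec'],float))[0],np.array(p['tvec'],float).reshape(3)
def proj(p,X):
    X=np.atleast_2d(np.array(X,float));d=np.array([p['k1'],0,0,0,0.])
    return cv2.projectPoints(X,np.array(p['rvec'],float),np.array(p['tvec'],float),K(p),d)[0].reshape(-1,2)
def ray(p,uv):
    d=np.array([p['k1'],0,0,0,0.])
    n=cv2.undistortPointsIter(np.array([[uv]],float),K(p),d,None,None,(3,50,1e-9)).reshape(2) if hasattr(cv2,'undistortPointsIter') else cv2.undistortPoints(np.array([[uv]],float),K(p),d).reshape(2)
    R,t=RT(p);return -R.T@t,R.T@np.array([n[0],n[1],1.])
def onz(p,uv,z):
    o,v=ray(p,uv);return o+v*(z-o[2])/v[2]
def tri(obs):
    A=np.zeros((3,3));b=np.zeros(3)
    for p,uv in obs:
        o,v=ray(p,uv);v=v/np.linalg.norm(v);M=np.eye(3)-np.outer(v,v);A+=M;b+=M@o
    X=np.linalg.solve(A,b);return X,[np.round(proj(p,X)[0]-uv,1) for p,uv in obs]
E
python3 - <<'E'
from h import *
np.set_printoptions(precision=1,suppress=True)
for c in ['side','top','wrist']:
    p=optics.get_image(c);cv2.imwrite(f'pics/{c}0.png',p['frame']);R,t=RT(p)
    print(c,p['fx'],p['k1'],-R.T@t)
    for n in ['scale','hook_seat','hook_tip','carrier_a','carrier_a_bar','carrier_b_bar','tray','cardboard','stack_tall','stack_low','can','wrench']:
        try:r=nets.tip_of(n,p)
        except Exception as e: print(n,e);continue
        print(n,[(np.round(q['uv'],1).tolist(),round(q['conf'],2)) for q in r])
print(readout.read_state())
E
```

```text
side 522.1196347644326 -0.09851633517971822 [ -88.9  620.1 1034.7]
scale [([273.0, 288.3], 0.63), ([242.6, 273.0], 0.24)]
hook_seat [([239.4, 267.8], 0.97), ([351.2, 202.4], 0.44)]
hook_tip [([227.3, 268.7], 0.9)]
carrier_a [([374.8, 332.1], 0.94), ([349.6, 233.6], 0.9), ([240.7, 303.0], 0.84), ([277.8, 220.7], 0.77), ([141.5, 322.3], 0.76), ([398.3, 206.1], 0.7)]
carrier_a_bar [([121.7, 287.0], 0.98), ([232.2, 265.3], 0.81), ([377.8, 298.2], 0.58)]
carrier_b_bar [([400.1, 173.0], 0.81), ([352.1, 205.6], 0.64), ([273.7, 186.4], 0.55)]
tray [([366.1, 249.8], 0.93)]
cardboard [([191.7, 400.7], 0.85), ([296.6, 334.4], 0.16)]
stack_tall [([387.7, 256.0], 0.82), ([348.3, 233.3], 0.28), ([233.6, 266.0], 0.26)]
stack_low [([153.9, 376.4], 0.76)]
can [([298.4, 331.7], 0.79)]
wrench [([241.2, 277.4], 0.46), ([368.3, 249.6], 0.31)]
top 590.99051443506 0.06588736096118848 [ 446.4  -92.4 1818.1]
scale [([299.4, 235.4], 0.83)]
hook_seat [([250.1, 241.6], 0.85)]
hook_tip [([239.1, 238.8], 0.76), ([253.1, 241.4], 0.71)]
carrier_a [([474.0, 249.5], 0.95), ([253.6, 243.4], 0.94), ([402.4, 241.9], 0.7
[... 334 characters left out ...]
([175.5, 227.9], 0.73)]
can [([277.3, 280.8], 0.89)]
wrench [([297.3, 203.2], 0.92)]
wrist 390.61871049421535 0.00171635514664626 [  84.2 -623.2  373.3]
scale []
hook_seat []
hook_tip []
carrier_a []
carrier_a_bar []
carrier_b_bar []
tray []
cardboard []
stack_tall []
stack_low []
can []
wrench []
{'clock': 1.95, 'joints': array([-1.1,  0.4,  0. , -0. , -1.2, -0.3]), 'joint_vel': array([ 0.,  0., -0.,  0., -0., -0.]), 'joint_efforts': array([  0. , -39.2,  18.9,   4.2,  -0. ,  -0. ]), 'position': array([ 157. , -605. ,  231.3]), 'ee_rot': array([-0.1,  1. ,  0. ,  0. ]), 'contact_force': array([ 0.2, -0. , -0. ]), 'wrist_torque': array([ 0.1, -0. , -0. ]), 'gripper_width': 85.46304428996383}
```

View pics/side0.png

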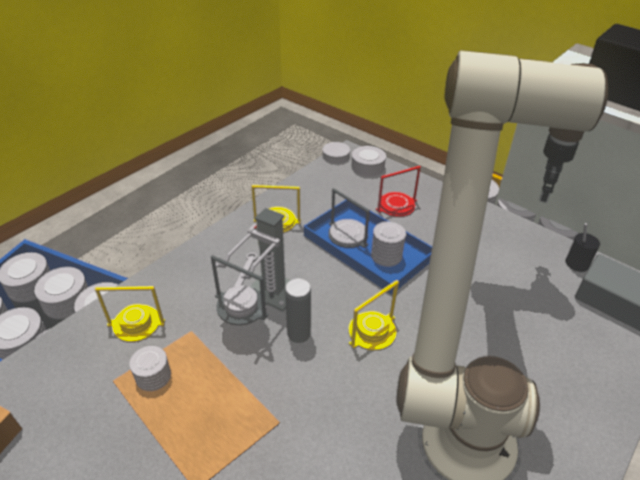

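View pics/top0.png

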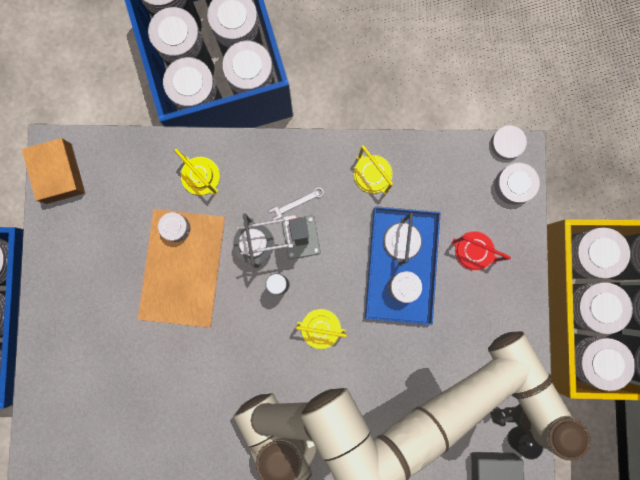

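Run:
```python
import cv2
s=cv2.imread('pics/side0.png');t=cv2.imread('pics/top0.png')
cv2.imwrite('pics/side0z.png',cv2.resize(s[130:430,80:480],(800,600),interpolation=cv2.INTER_CUBIC))
cv2.imwrite('pics/top0z.png',cv2.resize(t[140:350,150:430],(800,600),interpolation=cv2.INTER_CUBIC))
```

```text
(no output)
```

View pics/side0z.png

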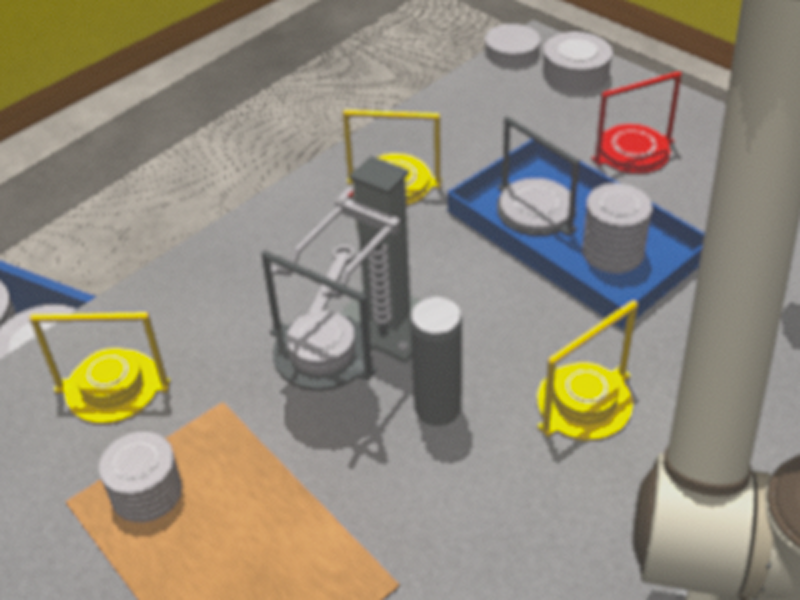

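View pics/top0z.png

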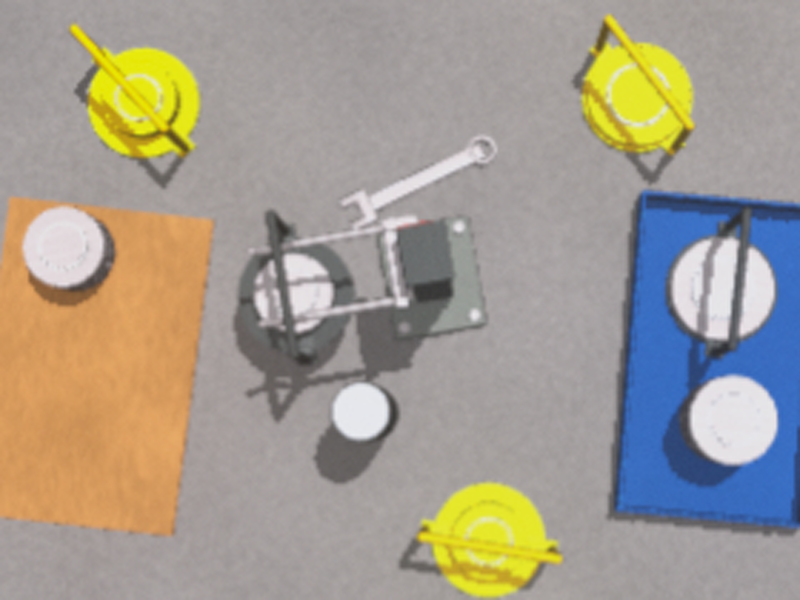

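Run:
```python
from h import *
np.set_printoptions(precision=1,suppress=True)
s=optics.get_image('side');t=optics.get_image('top')
import pickle;pickle.dump((s,t),open('st.pkl','wb'))
S=lambda u,v:(u/2+80,v/2+130); T=lambda u,v:(u*.35+150,v*.35+140)
def line(nm,prs,z):
    P=[]
    for a,b in prs:
        X,r=tri([(s,S(*a)),(t,T(*b))]);P.append(X);print(nm,X,r,'top@z',onz(t,T(*b),z),'side@z',onz(s,S(*a),z))
    d=P[0]-P[1];print('len',np.linalg.norm(d),'yaw',np.degrees(np.arctan2(d[1],d[0])),'mid',(P[0]+P[1])/2)
line('a',[((266,256),(272,214)),((367,296),(303,355))],209)
line('b',[((507,122),(747,212)),((577,161),(733,348))],135)
# foot corners top
for c in [(380,222),(470,213),(485,322),(398,337)]: print('foot',onz(t,T(*c),14))
for c in [(397,226),(446,220),(451,278),(413,284)]: print('col',onz(t,T(*c),261))
for c in [(10,198),(213,217),(172,534)]: print('card',onz(t,T(*c),4))
for c in [(642,193),(614,514)]: print('tray',onz(t,T(*c),40))
for n,c,z in [('can',(361,411),170),('stall',(733,420),96),('slow',(65,247),64),('yel',(489,547),20)]: print(n,onz(t,T(*c),z))
```

```text
a [652.8 103.2 203.8] [array([-0.4, -0. ]), array([0.2, 0.2])] top@z [652.7 103.2 209. ] side@z [647.4 105.9 209. ]
a [518.1  71.5 204.1] [array([0., 0.]), array([-0., -0.])] top@z [517.9  71.  209. ] side@z [514.5  74.8 209. ]
len 138.33780989257565 yaw 13.260667948842086 mid [585.5  87.4 203.9]
b [ 669.5 -365.4  129.9] [array([-0.3, -0. ]), array([0.2, 0.3])] top@z [ 669.5 -364.   135. ] side@z [ 664.5 -360.4  135. ]
b [ 532.1 -349.8  137.7] [array([-0.3, -0. ]), array([0.2, 0.2])] top@z [ 532.8 -349.8  135. ] side@z [ 533.3 -353.3  135. ]
len 138.5154091256376 yaw -6.460037152589856 mid [ 600.8 -357.6  133.8]
foot [670.5  10.9  14. ]
foot [681.3 -85.8  14. ]
foot [ 563.9 -103.1   14. ]
foot [546.9 -10.3  14. ]
col [636.2 -19.1 261. ]
col [642.3 -64.5 261. ]
col [588.3 -69.8 261. ]
col [582.4 -34.7 261. ]
card [692.9 409.4   4. ]
card [675.  191.6   4. ]
card [335.8 226.5   4. ]
tray [ 701.3 -268.2   40. ]
tray [ 363.  -239.7   40. ]
can [465.7  17.5 170. ]
stall [ 461.7 -355.5   96. ]
slow [634.2 334.6  64. ]
yel [ 326.1 -109.8   20. ]
```

```bash
cat >> h.py <<'E'
from scipy.spatial.transform import Rotation as Ro
def st():
    s=readout.read_state();R=Ro.from_quat(s['ee_rot']).as_matrix();y=R[:,1]
    print('t',round(s['clock'],2),'pos',np.round(s['position'],1),'yaw_y',round(np.degrees(np.arctan2(y[1],y[0])),2),'zax',np.round(R[:,2],3),'F',np.round(s['contact_force'],2),'w',round(s['gripper_width'],1),'j',np.round(s['joints'],2));return s
E
python3 - <<'E'
from h import *
import pickle
st()
s,t=pickle.load(open('st.pkl','rb'))
def scale_pts(x,y,yaw,sink):
    c,q=np.cos(yaw),np.sin(yaw);R=np.array([[c,-q,0],[q,c,0],[0,0,1]])
    L=[]
    def box(hx,hy,z0,z1):
        for z in (z0,z1):
            P=[(-hx,-hy,z),(hx,-hy,z),(hx,hy,z),(-hx,hy,z),(-hx,-hy,z)];L.append(P)
    box(60,50,0,14);box(25,20,14,261)
    for sx in(-35,35): L.append([(sx,36,232-sink),(sx,120,232-sink),(sx,140,212-sink),(sx,163,235-sink)])
    L.append([(-68,140,225-sink),(68,140,225-sink)]);
    return [np.array(P)@R.T+[x,y,0] for P in L]
for nm,p,(u0,v0,f) in [('side',s,(180,190,6)),('top',t,(230,200,7))]:
    im=cv2.resize(p['frame'][v0:v0+100,u0:u0+(130 if nm=='side' else 110)],None,fx=f,fy=f,interpolation=cv2.INTER_CUBIC)
    for P in scale_pts(613,-47,np.radians(9),16):
        q=(proj(p,P)-[u0,v0]+.5)*f
        cv2.polylines(im,[np.round(q).astype(int)],False,(0,0,255),1)
    cv2.imwrite(f'pics/ov_{nm}.png',im)
E
```

```text
t 2.05 pos [ 156.9 -605.   231.3] yaw_y 104.54 zax [-0. -0. -1.] F [-0.29 -0.24 -0.39] w 85.3 j [-1.06  0.38  0.01  0.   -1.19 -0.26]
```

View pics/ov_top.png

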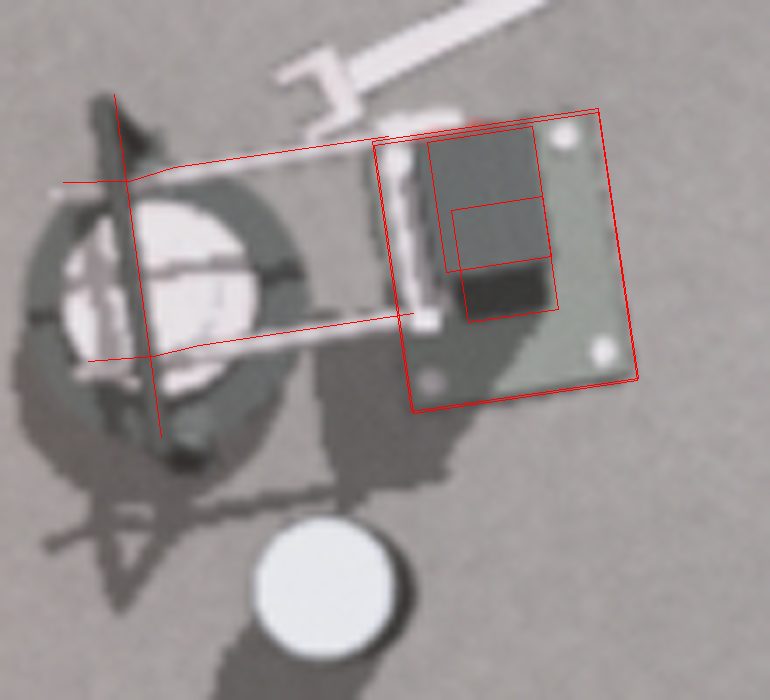

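View pics/ov_side.png

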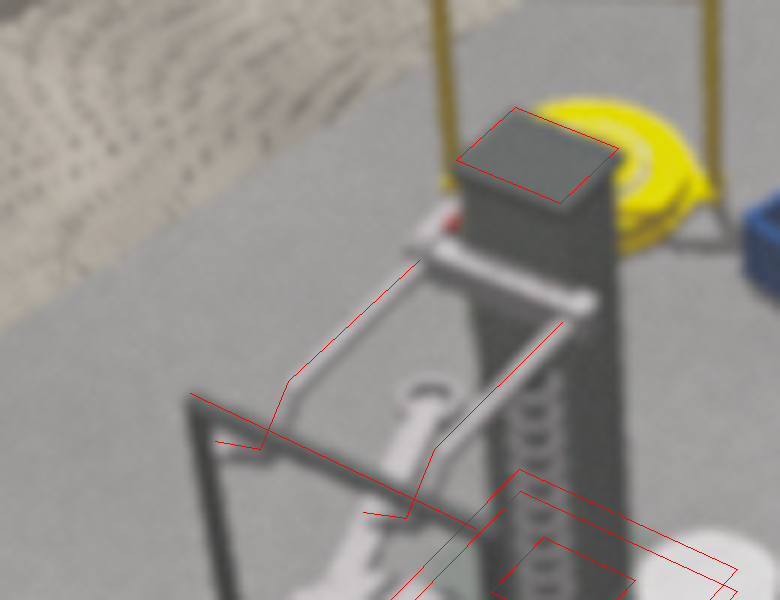

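Call:
move_arm(steps=[[1, 10, 16, 15, 0, 0, -0.016], [1, 28, 46, 35, 0, 0, -0.032], [1, 47, 78, 50, 0, 0, -0.048], [1, 66, 110, 65, 0, 0, -0.064], [1, 85, 142, 80, 0, 0, -0.08]])

```text
clock: 2.47
position: [242.3, -461.6, 312.0]
ee_rot: [-0.086, 0.996, -0.0, 0.0]
contact_force: [-0.0, -0.3, 0.3]
gripper_width: 85.6
```

Call:
move_arm(steps=[[1, 20, 33, 12, 0, 0, 0], [1, 40, 66, 24, 0, 0, 0], [1, 60, 99, 36, 0, 0, 0], [1, 80, 132, 48, 0, 0, 0], [1, 100, 165, 50, 0, 0, 0]])

```text
clock: 2.88
position: [343.0, -296.8, 364.0]
ee_rot: [-0.087, 0.996, -0.002, 0.002]
contact_force: [0.9, -0.3, 0.3]
gripper_width: 85.4
```

Call:
move_arm(steps=[[1, 20, 33, 0, 0, 0, 0], [1, 40, 66, 0, 0, 0, 0], [1, 60, 99, 0, 0, 0, 0], [1, 80, 132, 0, 0, 0, 0], [1, 100, 165, 0, 0, 0, 0]])

```text
clock: 3.3
position: [442.4, -131.1, 361.8]
ee_rot: [-0.087, 0.996, -0.0, 0.001]
contact_force: [1.2, -0.4, -0.0]
gripper_width: 85.4
```

Call:
move_arm(steps=[[1, 20, 33, 0, 0, 0, 0], [1, 40, 66, 0, 0, 0, 0], [1, 60, 99, 0, 0, 0, 0], [1, 80, 132, 0, 0, 0, 0], [1, 100, 165, 0, 0, 0, 0]])

```text
clock: 3.72
position: [542.5, 33.9, 361.7]
ee_rot: [-0.087, 0.996, 0.0, 0.0]
contact_force: [0.6, -0.4, 1.3]
gripper_width: 85.4
```

Run:
```python
from h import *
st()
```

```text
t 3.72 pos [542.5  33.9 361.7] yaw_y 99.99 zax [ 0.001  0.    -1.   ] F [ 0.56 -0.39  1.29] w 85.4 j [ 0.36  0.18  0.04  0.   -1.43 -1.76]
```

Call:
move_arm(steps=[[1, 15, 18, 0, 0, 0, 0], [1, 35, 43, 0, 0, 0, 0], [1, 43, 53, 0, 0, 0, 0], [1, 43, 53, 0, 0, 0, 0]])

```text
clock: 4.05
position: [586.2, 87.2, 359.7]
ee_rot: [-0.088, 0.996, -0.0, -0.001]
contact_force: [0.0, -0.5, 0.2]
gripper_width: 85.6
```

Run:
```python
from h import *
import pickle
st()
p=optics.get_image('wrist');cv2.imwrite('pics/w1.png',p['frame'])
pickle.dump(p,open('w1.pkl','wb'));R,t=RT(p);print(-R.T@t,R)
for n in ['carrier_a_bar','hook_seat','hook_tip']: print(n,[(np.round(q['uv'],1).tolist(),round(q['conf'],2)) for q in nets.tip_of(n,p)])
```

```text
t 4.05 pos [586.2  87.2 359.7] yaw_y 100.09 zax [-0.002 -0.    -1.   ] F [ 0.02 -0.54  0.18] w 85.6 j [ 0.42  0.27  0.16 -0.   -1.46 -1.82]
[512.41746645  74.86266723 501.78515261] [[-1.75660736e-01  9.84450509e-01  7.08085859e-04]
 [ 9.40539429e-01  1.67612939e-01  2.95451325e-01]
 [ 2.90738522e-01  5.25651798e-02 -9.55357532e-01]]
carrier_a_bar [([331.9, 222.4], 0.9), ([443.8, 406.9], 0.85)]
hook_seat []
hook_tip []
```

View pics/w1.png

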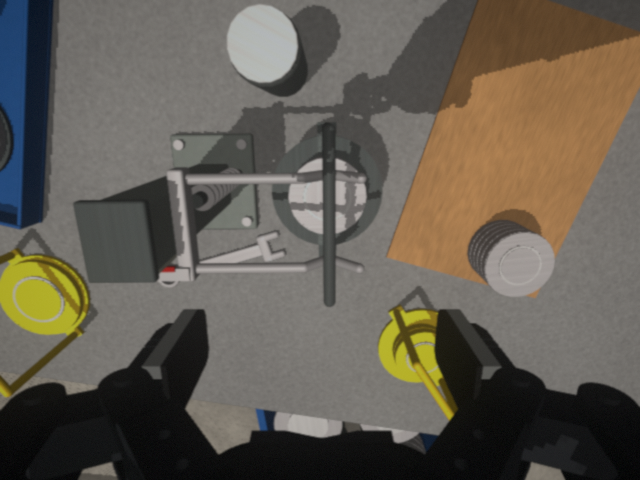

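Run:
```python
from h import *
import pickle
np.set_printoptions(precision=1,suppress=True)
p=pickle.load(open('w1.pkl','rb'))
A=onz(p,(329,123),209);B=onz(p,(329.5,306),209);d=B-A
print(A,B,np.linalg.norm(d),np.degrees(np.arctan2(d[1],d[0])),(A+B)/2)
a=onz(p,(366,179),219);b=onz(p,(363,269),219);d=b-a;print('tips',a,b,np.linalg.norm(d),np.degrees(np.arctan2(d[1],d[0])),(a+b)/2)
a=onz(p,(200,177),216);b=onz(p,(300,180),216);d=b-a;print('prong1',a,b,np.degrees(np.arctan2(-d[0],d[1])))
a=onz(p,(200,270),216);b=onz(p,(300,268.5),216);d=b-a;print('prong2',a,b,np.degrees(np.arctan2(-d[0],d[1])))
```

```text
[514.4  81.1 209. ] [657.1 107.9 209. ] 145.25244308421634 10.620159642006248 [585.8  94.5 209. ]
tips [547.8 114.3 219. ] [616.4 126.6 219. ] 69.76364897234608 10.149005313038808 [582.1 120.5 219. ]
prong1 [568.   -4.8 216. ] [557.3  67.4 216. ] 8.397816354138653
prong2 [640.8   1.4 216. ] [625.8  78.4 216. ] 11.018862029105472
```

Call:
move_arm(steps=[[1, 0, 3, -25, 0, 0, 0], [1, 0, 5, -60, 0, 0, 0], [1, 0, 5, -95, 0, 0, 0], [1, 0, 5, -115, 0, 0, 0], [1, 0, 5, -115, 0, 0, 0]])

```text
clock: 4.67
position: [581.5, 88.2, 241.7]
ee_rot: [-0.086, 0.996, -0.001, -0.005]
contact_force: [-0.4, -0.8, -0.5]
gripper_width: 85.8
```

Run:
```python
from h import *
import pickle
st()
p=optics.get_image('wrist');cv2.imwrite('pics/w2.png',p['frame'])
pickle.dump(p,open('w2.pkl','wb'));print(p['cx'],p['cy'])
```

```text
t 4.67 pos [581.5  88.2 241.7] yaw_y 99.85 zax [-0.01  -0.002 -1.   ] F [-0.45 -0.8  -0.47] w 85.8 j [ 0.42  0.32 -0.06 -0.   -1.2  -1.82]
321.1661844932987 239.4158066139804
```

View pics/w2.png

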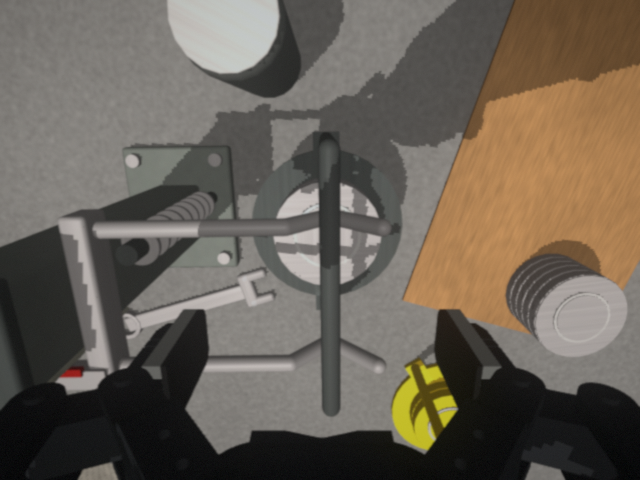

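Run:
```python
from h import *
import pickle
np.set_printoptions(precision=1,suppress=True)
p=pickle.load(open('w2.pkl','rb'))
for z in (204,209):
  A=onz(p,(328,140),z);B=onz(p,(332,412),z);d=B-A
  print(A,B,np.linalg.norm(d),np.degrees(np.arctan2(d[1],d[0])),(A+B)/2)
a=onz(p,(392,230),219);b=onz(p,(384,370),219);d=b-a;print('tips',a,b,np.linalg.norm(d),np.degrees(np.arctan2(d[1],d[0])),(a+b)/2)
st()
```

```text
[515.9  80.8 204. ] [659.9 108.9 204. ] 146.68578431271885 11.033926683044749 [587.9  94.9 204. ]
[515.7  80.7 209. ] [655.7 108.  209. ] 142.61949183689157 11.03392668304475 [585.7  94.4 209. ]
tips [548.2 114.9 219. ] [618.5 126.9 219. ] 71.31389566729692 9.705257864001071 [583.4 120.9 219. ]
t 4.72 pos [583.5  88.6 245.1] yaw_y 99.9 zax [-0. -0. -1.] F [ 0.5 -0.1  0.8] w 85.6 j [ 0.4  0.3 -0.1  0.  -1.2 -1.8]
```

Call:
move_arm(steps=[[1, 0, 0, 0, 0, 0, 0], [1, 0, 0, 0, 0, 0, 0]])

```text
clock: 4.88
position: [586.1, 89.9, 249.2]
ee_rot: [-0.087, 0.996, 0.0, 0.002]
contact_force: [-0.3, -0.2, -0.2]
gripper_width: 84.9
```

Call:
move_arm(steps=[[1, 0, 4, -10, 0, 0, 0.005], [1, 0, 4, -25, 0, 0, 0.01], [1, 0, 4, -40, 0, 0, 0.01], [1, 0, 4, -52, 0, 0, 0.01], [1, 0, 4, -55, 0, 0, 0.01]])

```text
clock: 5.3
position: [584.0, 94.1, 189.6]
ee_rot: [-0.092, 0.996, -0.0, -0.001]
contact_force: [-0.8, 0.3, -0.0]
gripper_width: 85.5
```

Call:
move_arm(steps=[[1, 0, 0, 0, 0, 0, 0], [1, 0, 0, 0, 0, 0, 0]])

```text
clock: 5.47
position: [585.5, 94.3, 192.2]
ee_rot: [-0.092, 0.996, 0.0, 0.001]
contact_force: [0.8, 0.8, 0.7]
gripper_width: 85.3
```

Run:
```python
from h import *
import pickle
p=optics.get_image('wrist');cv2.imwrite('pics/w3.png',p['frame'])
st()
```

```text
t 5.52 pos [585.7  94.4 192.5] yaw_y 100.55 zax [ 0.002  0.001 -1.   ] F [-0.28 -0.5   0.64] w 85.2 j [ 0.43  0.36 -0.13  0.   -1.08 -1.82]
```

View pics/w3.png

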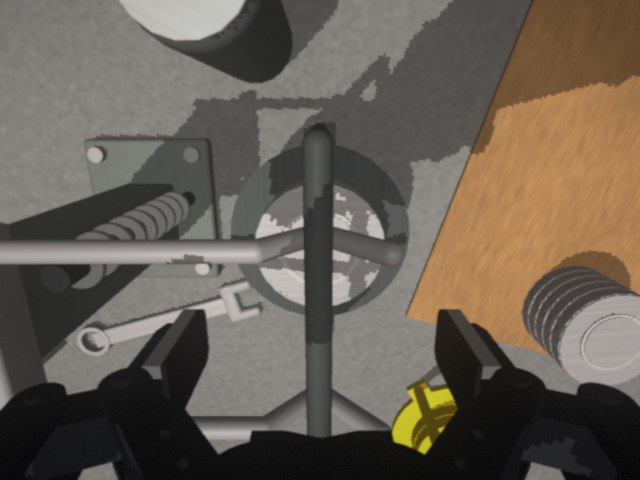

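Call:
move_arm(steps=[[0.2, 0, -1, -3, 0, 0, 0], [-0.4, 0, -1, -3, 0, 0, 0], [-0.6, 0, -1, -3, 0, 0, 0], [-0.6, 0, -1, -3, 0, 0, 0], [-0.6, 0, -1, -3, 0, 0, 0]])

```text
clock: 5.93
position: [585.0, 93.0, 188.5]
ee_rot: [-0.092, 0.996, 0.0, 0.0]
contact_force: [-0.2, 0.1, -0.4]
gripper_width: 25.4
```

Call:
move_arm(steps=[[-0.7, 0, 0, 0, 0, 0, 0], [-0.8, 0, 0, 0, 0, 0, 0], [-1, 0, 0, 0, 0, 0, 0]])

```text
clock: 6.18
position: [585.0, 93.1, 188.4]
ee_rot: [-0.092, 0.996, 0.0, 0.0]
contact_force: [-0.8, 0.2, 0.2]
gripper_width: 7.9
```

Call:
move_arm(steps=[[-1, 0, 0, 0, 0, 0, 0], [-1, 0, 0, 0, 0, 0, 0]])

```text
clock: 6.35
position: [585.0, 93.1, 188.3]
ee_rot: [-0.092, 0.996, 0.0, 0.0]
contact_force: [-0.7, 0.4, -0.1]
gripper_width: 8.0
```

Run:
```python
from h import *
import pickle
p=optics.get_image('wrist');cv2.imwrite('pics/w4.png',p['frame'])
p=optics.get_image('side');cv2.imwrite('pics/s4.png',cv2.resize(p['frame'][170:340,170:370],(800,680))[:600])
st()
```

```text
t 6.45 pos [585.   93.1 188.3] yaw_y 100.54 zax [ 0.  0. -1.] F [ 0.23  1.02 -0.07] w 8.0 j [ 0.43  0.36 -0.14 -0.   -1.07 -1.82]
```

View pics/w4.png

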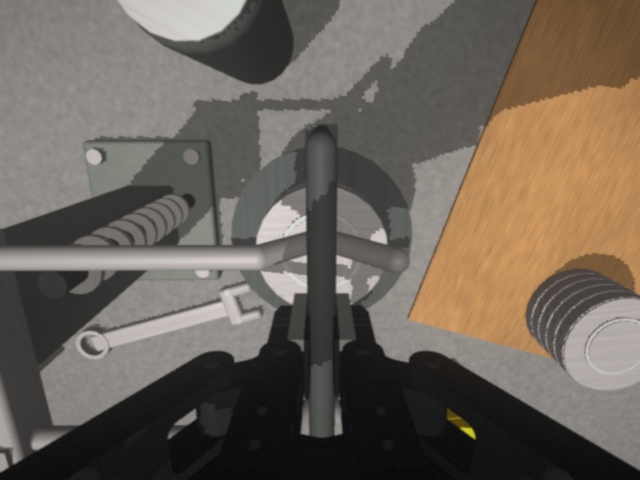

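View pics/s4.png

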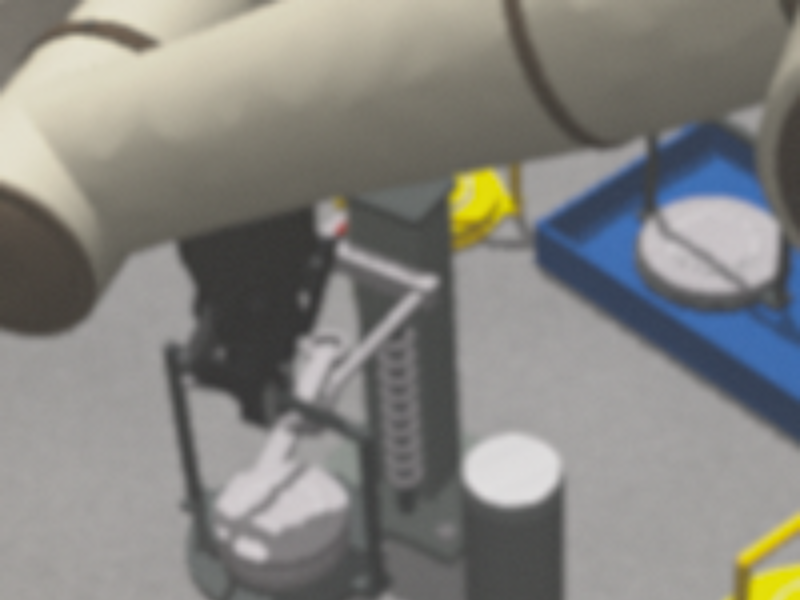

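Call:
move_arm(steps=[[-1, 0, 0, 3, 0, 0, 0], [-1, 0, 0, 7, 0, 0, 0], [-1, 0, 0, 11, 0, 0, 0], [-1, 0, 0, 15, 0, 0, 0], [-1, 0, 0, 18, 0, 0, 0]])

```text
clock: 6.87
position: [584.5, 93.0, 206.1]
ee_rot: [-0.092, 0.996, 0.0, -0.001]
contact_force: [0.4, 0.5, -6.5]
gripper_width: 8.5
```

Call:
move_arm(steps=[[-1, 0, 0, 4, 0, 0, 0], [-1, 0, 0, 9, 0, 0, 0], [-1, 0, 0, 17, 0, 0, 0], [-1, 0, 0, 26, 0, 0, 0], [-1, 0, 0, 34, 0, 0, 0]])

```text
clock: 7.28
position: [584.9, 93.0, 241.3]
ee_rot: [-0.092, 0.996, -0.0, 0.0]
contact_force: [0.3, 0.2, -5.1]
gripper_width: 8.1
```

Call:
move_arm(steps=[[-1, 0, 0, 5, 0, 0, 0], [-1, 0, 0, 8, 0, 0, 0], [-1, 0, 0, 8, 0, 0, 0]])

```text
clock: 7.53
position: [585.2, 93.1, 249.4]
ee_rot: [-0.092, 0.996, 0.0, 0.001]
contact_force: [0.2, 0.2, -6.1]
gripper_width: 7.9
```

Run:
```python
from h import *
import pickle
p=optics.get_image('wrist');cv2.imwrite('pics/w5.png',p['frame'])
st()
```

```text
t 7.58 pos [585.   93.1 248.6] yaw_y 100.53 zax [ 0.001  0.    -1.   ] F [ 0.12  0.13 -6.8 ] w 7.8 j [ 0.43  0.32 -0.05 -0.   -1.2  -1.82]
```

View pics/w5.png

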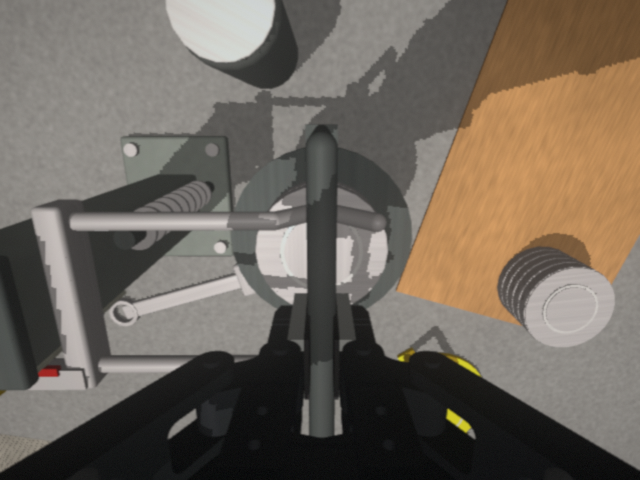

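Call:
move_arm(steps=[[-1, -1, 6, 0, 0, 0, 0], [-1, -4, 20, 0, 0, 0, 0], [-1, -8, 42, 0, 0, 0, 0], [-1, -12, 64, 0, 0, 0, 0], [-1, -18, 88, 0, 0, 0, 0]])

```text
clock: 8.0
position: [566.5, 182.7, 247.7]
ee_rot: [-0.092, 0.996, 0.0, -0.0]
contact_force: [0.5, 0.7, -6.6]
gripper_width: 8.0
```

Call:
move_arm(steps=[[-1, -18, 21, 0, 0, 0, -0.06], [-1, -40, 44, 0, 0, 0, -0.12], [-1, -62, 67, 0, 0, 0, -0.18], [-1, -84, 90, 0, 0, 0, -0.24], [-1, -106, 113, 0, 0, 0, -0.28]])

```text
clock: 8.42
position: [459.0, 295.9, 247.9]
ee_rot: [0.049, 0.999, -0.0, -0.0]
contact_force: [1.4, 0.6, -6.9]
gripper_width: 7.6
```

Call:
move_arm(steps=[[-1, -15, 15, -5, 0, 0, 0], [-1, -24, 25, -20, 0, 0, 0], [-1, -30, 31, -40, 0, 0, 0], [-1, -30, 31, -60, 0, 0, 0], [-1, -30, 31, -80, 0, 0, 0]])

```text
clock: 8.83
position: [429.6, 326.7, 167.6]
ee_rot: [0.047, 0.999, 0.0, 0.0]
contact_force: [0.2, 0.7, -6.1]
gripper_width: 7.9
```

Run:
```python
from h import *
import pickle
p=optics.get_image('wrist');cv2.imwrite('pics/w6.png',p['frame'])
np.set_printoptions(precision=1,suppress=True)
st()
```

```text
t 8.88 pos [427.8 324.5 162.8] yaw_y 84.51 zax [-0. -0. -1.] F [ -0.7  -2.3 -10.4] w 8.1 j [ 0.9  0.3 -0.3 -0.  -1.  -2.6]
```

View pics/w6.png

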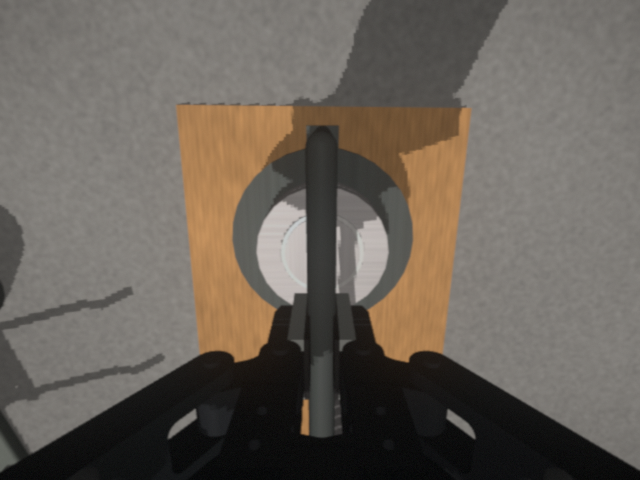

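Call:
move_arm(steps=[[-1, 4, 0, -4, 0, 0, 0], [-1, 8, 0, -14, 0, 0, 0], [-1, 10, 0, -26, 0, 0, 0], [-1, 10, 0, -36, 0, 0, 0], [-1, 10, 0, -42, 0, 0, 0]])

```text
clock: 9.3
position: [441.2, 325.0, 125.5]
ee_rot: [0.048, 0.999, -0.0, -0.0]
contact_force: [-0.1, -0.4, -6.0]
gripper_width: 7.8
```

Call:
move_arm(steps=[[-1, 0, 0, -2, 0, 0, 0], [-1, 0, 0, -4, 0, 0, 0], [-1, 0, 0, -6, 0, 0, 0], [-1, 0, 0, -8, 0, 0, 0], [-1, 0, 0, -8, 0, 0, 0]])

```text
clock: 9.72
position: [441.0, 325.1, 118.4]
ee_rot: [0.048, 0.999, 0.0, 0.0]
contact_force: [0.3, 0.0, -5.9]
gripper_width: 7.7
```

Call:
move_arm(steps=[[-1, 0, 0, -1, 0, 0, 0], [-1, 0, 0, -2, 0, 0, 0], [-1, 0, 0, -3, 0, 0, 0], [-1, 0, 0, -3, 0, 0, 0]])

```text
clock: 10.05
position: [440.9, 325.0, 115.2]
ee_rot: [0.048, 0.999, -0.0, -0.0]
contact_force: [-0.8, 0.2, -6.0]
gripper_width: 7.8
```

Call:
move_arm(steps=[[-1, 0, 0, -1, 0, 0, 0], [-1, 0, 0, -1, 0, 0, 0], [-1, 0, 0, -2, 0, 0, 0], [-1, 0, 0, -2, 0, 0, 0]])

```text
clock: 10.38
position: [441.0, 325.3, 114.7]
ee_rot: [0.048, 0.999, 0.0, 0.0]
contact_force: [-5.4, -0.8, 3.9]
gripper_width: 8.0
```

Call:
move_arm(steps=[[-1, 0, 0, 0.7, 0, 0, 0], [-1, 0, 0, 0.7, 0, 0, 0], [-0.7, 0, 0, 0.7, 0, 0, 0], [-0.4, 0, 0, 0.7, 0, 0, 0], [0, 0, 0, 0.7, 0, 0, 0]])

```text
clock: 10.8
position: [441.7, 325.5, 114.3]
ee_rot: [0.048, 0.999, 0.001, 0.001]
contact_force: [0.1, 0.4, 0.4]
gripper_width: 35.7
```

Call:
move_arm(steps=[[0.5, 0, 0, 0, 0, 0, 0], [1, 0, 0, 0, 0, 0, 0], [1, 0, 0, 10, 0, 0, 0], [1, 0, 0, 30, 0, 0, 0], [1, 0, 0, 60, 0, 0, 0]])

```text
clock: 11.22
position: [439.9, 323.8, 172.9]
ee_rot: [0.048, 0.999, -0.002, -0.002]
contact_force: [0.8, 1.2, 0.0]
gripper_width: 85.5
```

Call:
move_arm(steps=[[1, 0, 0, 40, 0, 0, 0], [1, 0, 0, 80, 0, 0, 0], [1, 0, 0, 120, 0, 0, 0], [1, 0, 0, 160, 0, 0, 0], [1, 0, 0, 200, 0, 0, 0]])

```text
clock: 11.63
position: [440.6, 324.4, 377.3]
ee_rot: [0.048, 0.999, 0.001, 0.001]
contact_force: [1.0, 1.5, -0.6]
gripper_width: 85.7
```

Run:
```python
from h import *
import pickle
p=optics.get_image('wrist');cv2.imwrite('pics/w7.png',p['frame'])
pickle.dump(p,open('w7.pkl','wb'))
st()
```

```text
t 11.68 pos [443.7 325.9 386.9] yaw_y 84.52 zax [ 0.015  0.011 -1.   ] F [2.05 0.6  8.85] w 85.4 j [ 0.93  0.18  0.1   0.01 -1.47 -2.6 ]
```

View pics/w7.png

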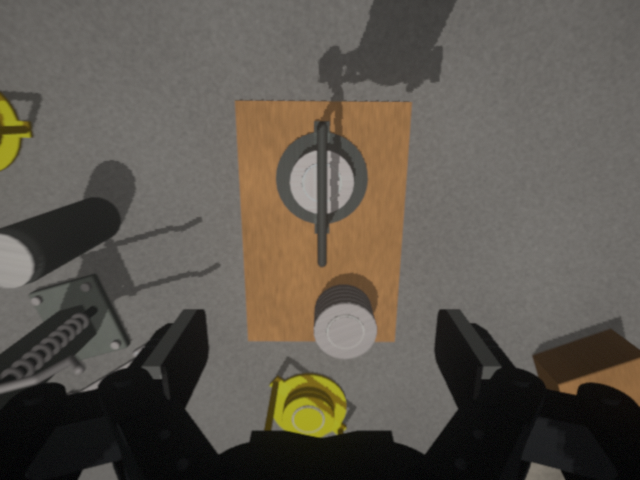

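Call:
move_arm(steps=[[1, 5, -20, 0, 0, 0, -0.01], [1, 14, -58, 0, 0, 0, -0.017], [1, 23, -98, 0, 0, 0, -0.017], [1, 32, -138, 0, 0, 0, -0.017], [1, 41, -178, 0, 0, 0, -0.017]])

```text
clock: 12.1
position: [481.8, 145.3, 374.8]
ee_rot: [0.056, 0.998, 0.0, 0.001]
contact_force: [0.3, -0.2, 0.0]
gripper_width: 85.1
```

Call:
move_arm(steps=[[1, 9, -40, 0, 0, 0, 0], [1, 18, -80, 0, 0, 0, 0], [1, 27, -120, 0, 0, 0, 0], [1, 36, -160, 0, 0, 0, 0], [1, 45, -200, 0, 0, 0, 0]])

```text
clock: 12.52
position: [526.8, -55.1, 374.9]
ee_rot: [0.056, 0.998, 0.0, 0.001]
contact_force: [1.4, 1.6, -0.2]
gripper_width: 85.5
```

Call:
move_arm(steps=[[1, 9, -40, 0, 0, 0, 0], [1, 18, -80, 0, 0, 0, 0], [1, 27, -120, 0, 0, 0, 0], [1, 36, -160, 0, 0, 0, 0], [1, 45, -200, 0, 0, 0, 0]])

```text
clock: 12.93
position: [571.8, -255.1, 374.7]
ee_rot: [0.057, 0.998, -0.0, 0.0]
contact_force: [0.4, 0.6, 0.7]
gripper_width: 85.9
```

Call:
move_arm(steps=[[1, 9, -40, 0, 0, 0, 0], [1, 18, -70, 0, 0, 0, 0], [1, 27, -95, -10, 0, 0, 0], [1, 29, -103, -20, 0, 0, 0], [1, 29, -103, -20, 0, 0, 0]])

```text
clock: 13.35
position: [600.2, -357.4, 349.8]
ee_rot: [0.058, 0.998, 0.001, -0.003]
contact_force: [-0.3, 0.1, -1.0]
gripper_width: 85.2
```

Run:
```python
from h import *
import pickle
st()
p=optics.get_image('wrist');cv2.imwrite('pics/w8.png',p['frame'])
pickle.dump(p,open('w8.pkl','wb'))
```

```text
t 13.35 pos [ 600.2 -357.4  349.8] yaw_y 83.34 zax [-0.006  0.003 -1.   ] F [-0.3   0.06 -1.02] w 85.2 j [-0.31  0.48  0.45 -0.   -1.54 -1.38]
```

View pics/w8.png

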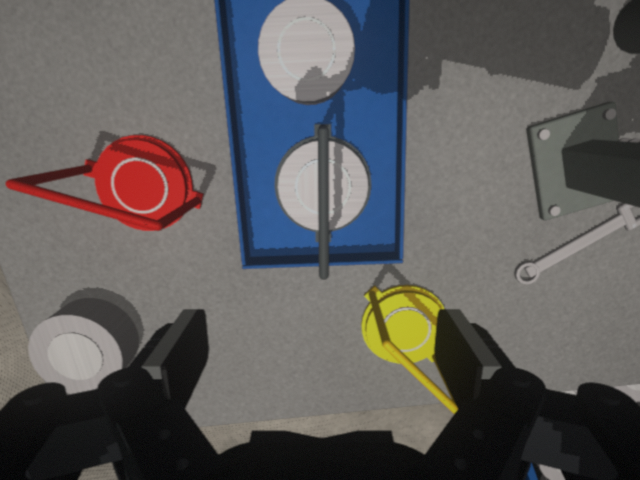

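Run:
```python
from h import *
import pickle
np.set_printoptions(precision=1,suppress=True)
p=pickle.load(open('w8.pkl','rb'))
A=onz(p,(322,123),135);B=onz(p,(324.3,278),135);d=B-A
print(A,B,np.linalg.norm(d),np.degrees(np.arctan2(d[1],d[0])),(A+B)/2)
print(onz(p,(372,292),130),onz(p,(455,408),130), onz(p,(387,340),130))
st()
```

```text
[ 528.7 -346.6  135. ] [ 674.4 -361.1  135. ] 146.42425223831572 -5.700552482724468 [ 601.6 -353.8  135. ]
[ 697.3 -315.1  130. ] [ 849. -234.  130.] [ 754.1 -303.7  130. ]
t 13.4 pos [ 600.3 -356.2  351.7] yaw_y 83.43 zax [-0.  0. -1.] F [0.3 0.  1.6] w 85.1 j [-0.3  0.5  0.5 -0.  -1.5 -1.4]
```

Call:
move_arm(steps=[[1, 1, 1, -20, 0, 0, 0.01], [1, 1, 2, -55, 0, 0, 0.015], [1, 1, 2, -95, 0, 0, 0.015], [1, 1, 2, -135, 0, 0, 0.015], [1, 1, 2, -165, 0, 0, 0.015]])

```text
clock: 13.82
position: [601.0, -351.5, 187.7]
ee_rot: [0.048, 0.999, 0.001, -0.0]
contact_force: [1.1, 1.1, -0.8]
gripper_width: 85.5
```

Call:
move_arm(steps=[[1, 0, 0, -10, 0, 0, 0], [1, 0, 0, -10, 0, 0, 0], [1, 0, 0, -10, 0, 0, 0]])

```text
clock: 14.07
position: [603.1, -353.7, 181.5]
ee_rot: [0.048, 0.999, -0.001, 0.001]
contact_force: [-0.1, -0.8, 1.2]
gripper_width: 85.1
```

Run:
```python
from h import *
import pickle
st()
p=optics.get_image('wrist');cv2.imwrite('pics/w9.png',p['frame'])
pickle.dump(p,open('w9.pkl','wb'))
```

```text
t 14.07 pos [ 603.1 -353.7  181.5] yaw_y 84.48 zax [ 0.003 -0.002 -1.   ] F [-0.09 -0.85  1.22] w 85.1 j [-0.3   0.54  0.14  0.   -1.16 -1.37]
```

View pics/w9.png

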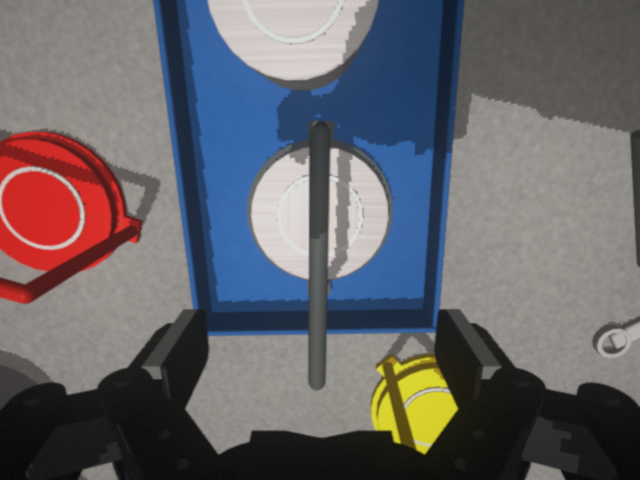

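Call:
move_arm(steps=[[1, -1, -1, -15, 0, 0, 0], [1, -1, -1, -35, 0, 0, 0], [1, -1, -1, -52, 0, 0, 0], [1, -1, -1, -62, 0, 0, 0], [1, -1, -1, -64, 0, 0, 0]])

```text
clock: 14.53
position: [601.1, -354.9, 115.2]
ee_rot: [0.049, 0.999, -0.0, 0.0]
contact_force: [-0.4, -0.4, 0.1]
gripper_width: 85.4
```

Call:
move_arm(steps=[[0.4, 0, 0, 0, 0, 0, 0], [-0.2, 0, 0, 0, 0, 0, 0], [-0.6, 0, 0, 0, 0, 0, 0], [-0.6, 0, 0, 0, 0, 0, 0], [-0.6, 0, 0, 0, 0, 0, 0]])

```text
clock: 14.95
position: [601.3, -355.1, 116.0]
ee_rot: [0.049, 0.999, -0.0, 0.001]
contact_force: [-0.4, 0.1, -0.8]
gripper_width: 25.5
```

Run:
```python
from h import *
import pickle
st()
p=optics.get_image('wrist');cv2.imwrite('pics/w10.png',p['frame'])
```

```text
t 14.95 pos [ 601.3 -355.1  116. ] yaw_y 84.38 zax [ 0.001 -0.001 -1.   ] F [-0.39  0.12 -0.78] w 25.5 j [-0.3   0.59  0.06  0.   -1.03 -1.37]
```

View pics/w10.png

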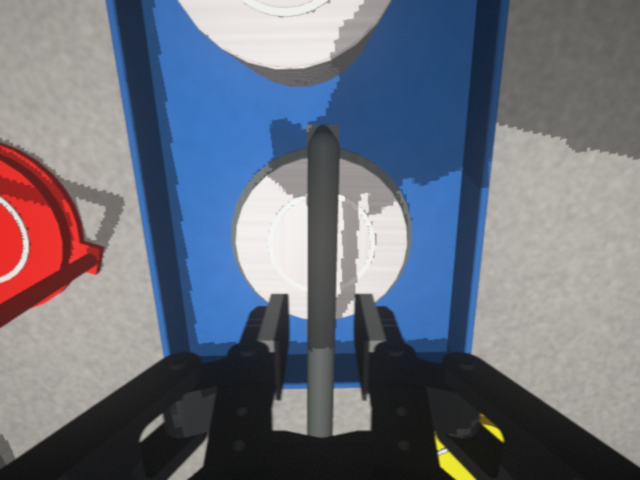

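Centred on the bar: it runs down column ~322, midway between the pads. Close and lift.

Call:
move_arm(steps=[[-0.8, 0, 0, 0, 0, 0, 0], [-1, 0, 0, 0, 0, 0, 0], [-1, 0, 0, 0, 0, 0, 0], [-1, 0, 0, 0, 0, 0, 0]])

```text
clock: 15.33
position: [601.1, -355.3, 115.6]
ee_rot: [0.049, 0.999, -0.0, 0.0]
contact_force: [-0.3, -1.1, 2.1]
gripper_width: 7.9
```

Call:
move_arm(steps=[[-1, 0, 0, 2, 0, 0, 0], [-1, 0, 0, 5, 0, 0, 0], [-1, 0, 0, 10, 0, 0, 0], [-1, 0, 0, 18, 0, 0, 0], [-1, 0, 0, 30, 0, 0, 0]])

```text
clock: 15.75
position: [599.6, -354.1, 142.9]
ee_rot: [0.049, 0.999, 0.001, -0.003]
contact_force: [0.1, -0.5, -9.0]
gripper_width: 7.7
```

Run:
```python
from h import *
st()
p=optics.get_image('wrist');cv2.imwrite('pics/w11.png',p['frame'])
```

```text
t 15.75 pos [ 599.6 -354.1  142.9] yaw_y 84.36 zax [-0.005  0.003 -1.   ] F [ 0.11 -0.5  -8.99] w 7.7 j [-0.3   0.57  0.09 -0.   -1.1  -1.37]
```

View pics/w11.png

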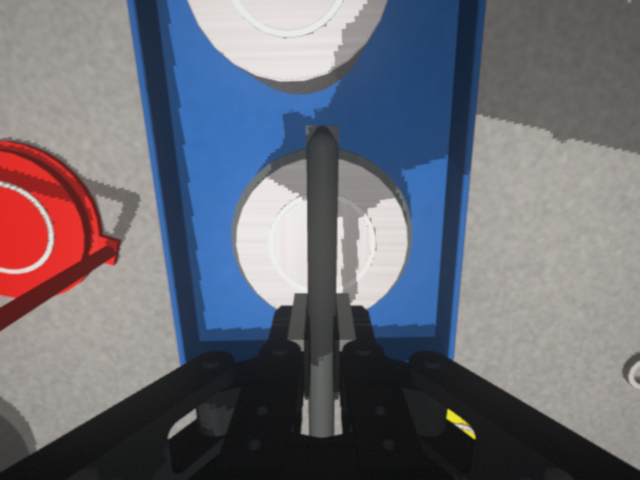

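Call:
move_arm(steps=[[-1, 0, 0, 30, 0, 0, 0], [-1, 0, 0, 65, 0, 0, 0], [-1, 0, 0, 103, 0, 0, 0], [-1, -5, 5, 140, 0, 0, 0], [-1, -15, 15, 175, 0, 0, 0]])

```text
clock: 16.22
position: [586.7, -340.7, 322.6]
ee_rot: [0.049, 0.999, -0.001, 0.002]
contact_force: [1.5, 0.4, -8.3]
gripper_width: 7.8
```

Call:
move_arm(steps=[[-1, -12, 15, 33, 0, 0, 0.02], [-1, -27, 40, 58, 0, 0, 0.06], [-1, -43, 72, 70, 0, 0, 0.1], [-1, -59, 107, 70, 0, 0, 0.14], [-1, -73, 144, 70, 0, 0, 0.18]])

```text
clock: 16.63
position: [511.5, -194.9, 392.1]
ee_rot: [-0.041, 0.999, 0.0, 0.002]
contact_force: [1.5, 1.4, -9.5]
gripper_width: 7.9
```

Call:
move_arm(steps=[[-1, -3, 38, 0, 0, 0, 0.04], [-1, -6, 77, 0, 0, 0, 0.08], [-1, -6, 116, 0, 0, 0, 0.1], [-1, -6, 155, 0, 0, 0, 0.1], [-1, -2, 194, 0, 0, 0, 0.1]])

```text
clock: 17.05
position: [509.0, -0.3, 391.5]
ee_rot: [-0.091, 0.996, 0.001, 0.001]
contact_force: [0.9, -0.2, -8.6]
gripper_width: 7.9
```

Run:
```python
from h import *
st()
```

```text
t 17.05 pos [ 5.090e+02 -3.000e-01  3.915e+02] yaw_y 100.42 zax [ 0.001  0.001 -1.   ] F [ 0.92 -0.15 -8.63] w 7.9 j [ 0.32  0.11  0.03 -0.   -1.49 -1.71]
```

Call:
move_arm(steps=[[-1, 10, 38, 0, 0, 0, 0], [-1, 21, 76, 0, 0, 0, 0], [-1, 32, 114, 0, 0, 0, 0], [-1, 43, 152, 0, 0, 0, 0], [-1, 52, 185, 0, 0, 0, 0]])

```text
clock: 17.47
position: [562.7, 185.6, 390.8]
ee_rot: [-0.091, 0.996, 0.001, 0.001]
contact_force: [0.5, 0.8, -9.4]
gripper_width: 7.9
```

Call:
move_arm(steps=[[-1, 4, 16, -10, 0, 0, 0], [-1, 4, 18, -40, 0, 0, 0], [-1, 4, 18, -75, 0, 0, 0], [-1, 4, 18, -110, 0, 0, 0], [-1, 4, 18, -133, 0, 0, 0]])

```text
clock: 17.88
position: [564.6, 200.0, 253.3]
ee_rot: [-0.091, 0.996, -0.001, -0.003]
contact_force: [-0.8, -0.2, -9.8]
gripper_width: 8.0
```

Call:
move_arm(steps=[[-1, 0, 0, -8, 0, 0, 0], [-1, 0, 0, -10, 0, 0, 0], [-1, 0, 0, -10, 0, 0, 0], [-1, 0, 0, -10, 0, 0, 0]])

```text
clock: 18.22
position: [568.5, 201.5, 250.0]
ee_rot: [-0.091, 0.996, 0.001, 0.003]
contact_force: [-0.6, 0.6, -7.5]
gripper_width: 8.2
```

Run:
```python
from h import *
import pickle
st()
p=optics.get_image('wrist');cv2.imwrite('pics/w12.png',p['frame'])
pickle.dump(p,open('w12.pkl','wb'))
```

```text
t 18.22 pos [568.5 201.5 250. ] yaw_y 100.43 zax [ 0.005  0.002 -1.   ] F [-0.57  0.63 -7.52] w 8.2 j [ 0.61  0.33 -0.02  0.   -1.21 -2.  ]
```

View pics/w12.png

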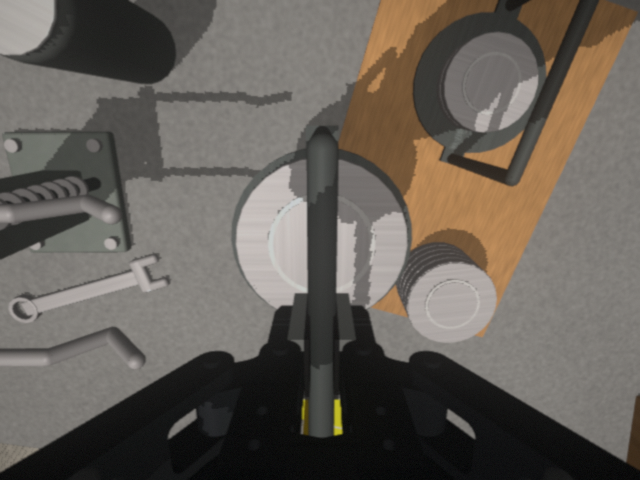

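Run:
```python
from h import *
import pickle
np.set_printoptions(precision=1,suppress=True)
p=pickle.load(open('w12.pkl','rb'))
a=onz(p,(112,212),235);b=onz(p,(138,359),235);d=b-a;print('tips',a,b,np.linalg.norm(d),np.degrees(np.arctan2(d[1],d[0])),(a+b)/2)
st()
```

```text
tips [546.6 111.1 235. ] [615.4 124.5 235. ] 70.14419897818179 11.054301238813911 [581.  117.8 235. ]
t 18.27 pos [568.4 201.6 250. ] yaw_y 100.43 zax [ 0.  0. -1.] F [ 0.7  0.2 -8.5] w 8.0 j [ 0.6  0.3 -0.   0.  -1.2 -2. ]
```

Call:
move_arm(steps=[[-1, 1, -8, 0, 0, 0, 0], [-1, 5, -28, 0, 0, 0, 0], [-1, 9, -52, 0, 0, 0, 0], [-1, 13, -76, 0, 0, 0, 0], [-1, 16, -95, 0, 0, 0, 0]])

```text
clock: 18.68
position: [583.3, 103.9, 248.5]
ee_rot: [-0.091, 0.996, -0.0, 0.001]
contact_force: [0.8, -0.1, -8.7]
gripper_width: 8.0
```

Call:
move_arm(steps=[[-1, 1, -9, 0, 0, 0, 0], [-1, 1, -13, 0, 0, 0, 0], [-1, 1, -13, 0, 0, 0, 0], [-1, 1, -13, 0, 0, 0, 0]])

```text
clock: 19.02
position: [584.0, 93.5, 247.4]
ee_rot: [-0.091, 0.996, 0.001, 0.001]
contact_force: [0.4, 0.1, -9.5]
gripper_width: 7.7
```

Run:
```python
from h import *
import pickle
st()
p=optics.get_image('wrist');cv2.imwrite('pics/w13.png',p['frame'])
pickle.dump(p,open('w13.pkl','wb'))
p=optics.get_image('side');cv2.imwrite('pics/s13.png',cv2.resize(p['frame'][170:320,170:370],(800,600)))
```

```text
t 19.02 pos [584.   93.5 247.4] yaw_y 100.41 zax [ 0.001  0.001 -1.   ] F [ 0.43  0.1  -9.5 ] w 7.7 j [ 0.43  0.32 -0.05 -0.   -1.2  -1.82]
```

View pics/w13.png

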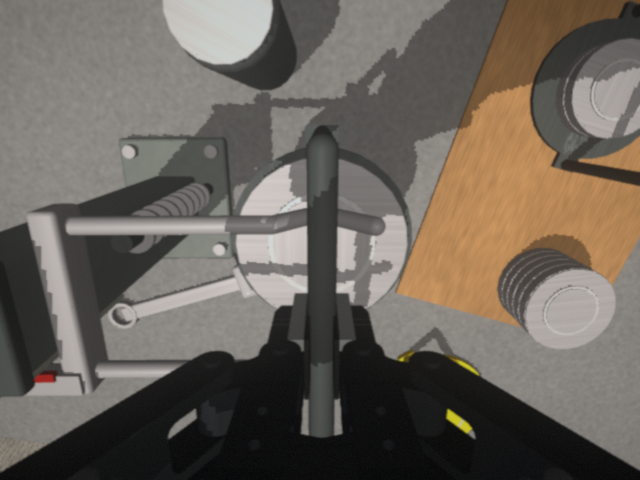

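View pics/s13.png

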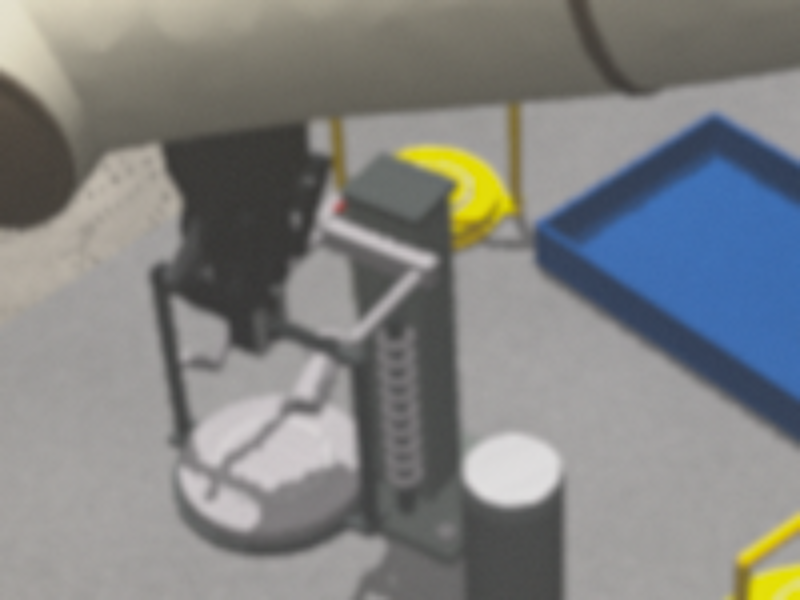

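Call:
move_arm(steps=[[-1, 0.5, 0, -6, 0, 0, 0], [-1, 1, 0, -14, 0, 0, 0], [-1, 1, 0, -22, 0, 0, 0], [-1, 1, 0, -30, 0, 0, 0], [-1, 1, 0, -35, 0, 0, 0]])

```text
clock: 19.53
position: [584.1, 93.1, 209.8]
ee_rot: [-0.091, 0.996, -0.0, -0.002]
contact_force: [-0.3, 0.6, -8.5]
gripper_width: 7.8
```

Call:
move_arm(steps=[[-1, 0, 0, -2, 0, 0, 0], [-1, 0, 0, -4, 0, 0, 0], [-1, 0, 0, -6, 0, 0, 0], [-1, 0, 0, -8, 0, 0, 0], [-1, 0, 0, -10, 0, 0, 0]])

```text
clock: 19.95
position: [585.4, 93.1, 202.7]
ee_rot: [-0.091, 0.996, 0.0, 0.001]
contact_force: [-0.4, 0.7, -6.9]
gripper_width: 7.9
```

Call:
move_arm(steps=[[-1, 0, 0, -2, 0, 0, 0], [-1, 0, 0, -4, 0, 0, 0], [-1, 0, 0, -6, 0, 0, 0], [-1, 0, 0, -8, 0, 0, 0], [-1, 0, 0, -9, 0, 0, 0]])

```text
clock: 20.37
position: [585.4, 93.1, 193.4]
ee_rot: [-0.091, 0.996, 0.0, 0.001]
contact_force: [-0.7, 0.5, -3.3]
gripper_width: 7.7
```

Run:
```python
from h import *
st()
p=optics.get_image('wrist');cv2.imwrite('pics/w14.png',p['frame'])
```

```text
t 20.37 pos [585.4  93.1 193.4] yaw_y 100.43 zax [ 0.001  0.    -1.   ] F [-0.72  0.46 -3.31] w 7.7 j [ 0.43  0.36 -0.13  0.   -1.08 -1.82]
```

View pics/w14.png

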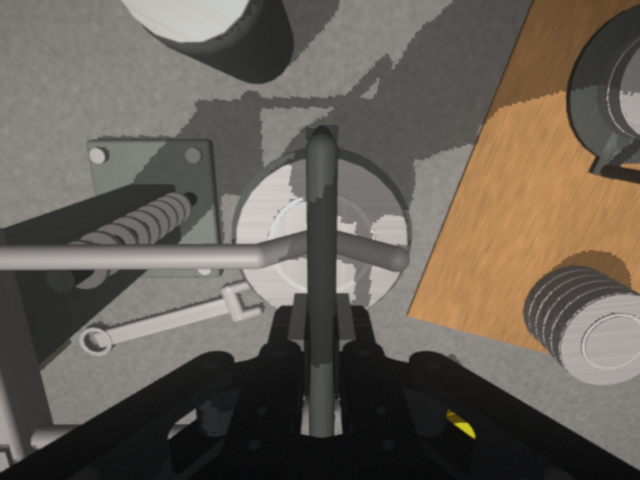

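Call:
move_arm(steps=[[-1, 0, 0, -2, 0, 0, 0], [-1, 0, 0, -4, 0, 0, 0], [-1, 0, 0, -6, 0, 0, 0], [-1, 0, 0, -7, 0, 0, 0], [-1, 0, 0, -8, 0, 0, 0]])

```text
clock: 20.83
position: [585.4, 93.1, 185.4]
ee_rot: [-0.091, 0.996, 0.0, 0.001]
contact_force: [1.1, -0.2, -2.1]
gripper_width: 7.8
```

Call:
move_arm(steps=[[-1, 0, 0, -1, 0, 0, 0], [-1, 0, 0, -2, 0, 0, 0], [-1, 0, 0, -2, 0, 0, 0], [-1, 0, 0, -2, 0, 0, 0]])

```text
clock: 21.17
position: [585.4, 93.2, 183.3]
ee_rot: [-0.091, 0.996, 0.0, 0.001]
contact_force: [1.0, 0.7, -1.1]
gripper_width: 7.8
```

Run:
```python
from h import *
import time
for i in range(6):
    optics.get_image('wrist'); st()
```

```text
t 21.22 pos [585.3  93.2 183.4] yaw_y 100.43 zax [ 0.001  0.    -1.   ] F [ 1.28  0.87 -1.24] w 7.9 j [ 0.43  0.37 -0.15  0.   -1.06 -1.82]
t 21.27 pos [585.4  93.1 183.3] yaw_y 100.42 zax [ 0.001  0.    -1.   ] F [ 0.33  0.35 -1.37] w 7.8 j [ 0.43  0.37 -0.15  0.   -1.06 -1.82]
t 21.32 pos [585.3  93.1 183.3] yaw_y 100.42 zax [ 0.001  0.    -1.   ] F [ 1.14 -0.32 -0.99] w 8.3 j [ 0.43  0.37 -0.15  0.   -1.06 -1.82]
t 21.37 pos [585.4  93.1 183.3] yaw_y 100.42 zax [ 0.001  0.    -1.   ] F [1.91 1.65 0.05] w 7.7 j [ 0.43  0.37 -0.15  0.   -1.06 -1.82]
t 21.42 pos [585.3  93.1 183.3] yaw_y 100.42 zax [ 0.001  0.    -1.   ] F [ 1.33  0.76 -1.61] w 7.9 j [ 0.43  0.37 -0.15  0.   -1.06 -1.82]
t 21.47 pos [585.3  93.2 183.2] yaw_y 100.42 zax [ 0.001  0.    -1.   ] F [ 1.49  0.2  -0.87] w 8.2 j [ 0.43  0.37 -0.15  0.   -1.06 -1.82]
```

Call:
move_arm(steps=[[-1, 0, 0, -1, 0, 0, 0], [-1, 0, 0, -2, 0, 0, 0], [-1, 0, 0, -3, 0, 0, 0], [-1, 0, 0, -3, 0, 0, 0], [-1, 0, 0, -3, 0, 0, 0]])

```text
clock: 21.88
position: [585.3, 93.1, 180.2]
ee_rot: [-0.091, 0.996, 0.0, 0.0]
contact_force: [2.4, 0.9, -0.2]
gripper_width: 7.8
```

Run:
```python
from h import *
F=[]
for i in range(20):
    optics.get_image('wrist');F.append(readout.read_state()['contact_force'])
st();print(np.mean(F,0),np.std(F,0)/20**.5)
```

```text
t 22.88 pos [585.2  93.1 180.1] yaw_y 100.42 zax [ 0.001  0.    -1.   ] F [ 4.45  1.24 -0.27] w 7.8 j [ 0.43  0.37 -0.15  0.   -1.05 -1.82]
[ 3.11428464  0.47668893 -0.16104912] [0.20470258 0.09482782 0.09041297]
```

Call:
move_arm(steps=[[-1, 0.5, 0, -0.3, 0, 0, 0], [-1, 1, 0, -0.3, 0, 0, 0], [-1, 1, 0, -0.3, 0, 0, 0]])

```text
clock: 23.13
position: [585.2, 93.0, 179.3]
ee_rot: [-0.091, 0.996, 0.0, -0.001]
contact_force: [2.0, 1.3, -0.4]
gripper_width: 7.6
```

Run:
```python
from h import *
F=[]
for i in range(10):
    optics.get_image('wrist');F.append(readout.read_state()['contact_force'])
st();print(np.mean(F,0),F[0],F[-1])
```

```text
t 23.63 pos [585.3  93.  179.4] yaw_y 100.41 zax [-0.001 -0.    -1.   ] F [-1.08  2.43 -0.67] w 7.7 j [ 0.43  0.37 -0.15 -0.   -1.05 -1.82]
[-0.15491079  1.99031948 -0.1377992 ] [ 1.19847958  1.74526348 -0.77783428] [-1.08231201  2.42884189 -0.67029529]
```

Call:
move_arm(steps=[[-0.85, 0, 0, 0, 0, 0, 0], [-0.75, 0, 0, 0, 0, 0, 0], [-0.65, 0, 0, 0, 0, 0, 0], [-0.5, 0, 0, 0, 0, 0, 0], [-0.3, 0, 0, 0, 0, 0, 0]])

```text
clock: 24.05
position: [586.0, 92.7, 179.8]
ee_rot: [-0.091, 0.996, -0.0, -0.0]
contact_force: [-0.0, -0.5, 0.9]
gripper_width: 29.8
```

Run:
```python
from h import *
st()
p=optics.get_image('wrist');cv2.imwrite('pics/w15.png',p['frame'])
```

```text
t 24.05 pos [586.   92.7 179.8] yaw_y 100.4 zax [ 0. -0. -1.] F [-0.05 -0.53  0.85] w 29.8 j [ 0.43  0.37 -0.15  0.   -1.05 -1.82]
```

View pics/w15.png

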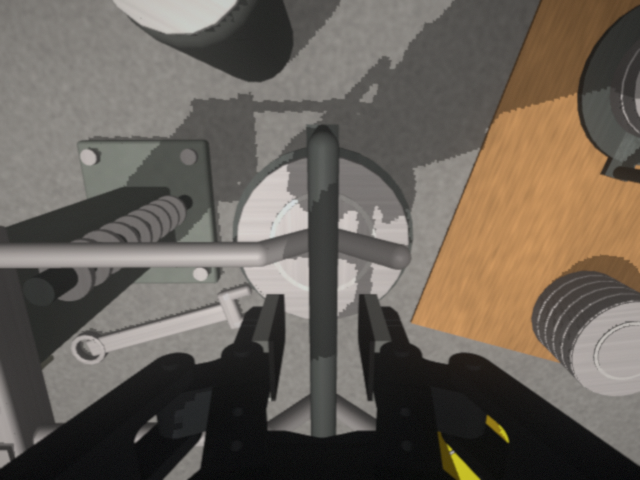

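Released; the bar (column ~323) rests in both notches, clear of the pads. Open a bit more and rise straight up.

Call:
move_arm(steps=[[0, 0, 0, 0, 0, 0, 0], [0.3, 0, 0, 0, 0, 0, 0], [0.3, 0, 0, 5, 0, 0, 0], [0.3, 0, 0, 20, 0, 0, 0], [0.3, 0, 0, 45, 0, 0, 0]])

```text
clock: 24.52
position: [584.4, 92.6, 222.8]
ee_rot: [-0.091, 0.996, -0.001, -0.003]
contact_force: [0.9, 1.6, -0.2]
gripper_width: 55.3
```

Call:
move_arm(steps=[[0.3, 0, 0, 25, 0, 0, 0], [0.3, 0, 0, 60, 0, 0, 0], [0.3, 0, 0, 100, 0, 0, 0], [0.3, 0, 0, 140, 0, 0, 0], [0.3, 0, 0, 170, 0, 0, 0]])

```text
clock: 24.93
position: [586.1, 92.7, 399.4]
ee_rot: [-0.091, 0.996, 0.0, 0.003]
contact_force: [0.3, -0.2, 0.5]
gripper_width: 55.0
```

Call:
move_arm(steps=[[0.3, -10, -15, 0, 0, 0, 0], [0.3, -30, -45, 0, 0, 0, 0], [0.3, -50, -80, 0, 0, 0, 0], [0.3, -70, -115, 0, 0, 0, 0], [0.3, -90, -150, 0, 0, 0, 0]])

```text
clock: 25.35
position: [494.7, -58.2, 395.3]
ee_rot: [-0.091, 0.996, -0.0, 0.0]
contact_force: [0.1, -0.2, -0.1]
gripper_width: 55.4
```

Call:
move_arm(steps=[[0.3, -20, -35, 0, 0, 0, 0], [0.3, -40, -70, 0, 0, 0, 0], [0.3, -60, -105, 0, 0, 0, 0], [0.3, -70, -130, 0, 0, 0, 0], [0.3, -70, -130, 0, 0, 0, 0]])

```text
clock: 25.77
position: [423.6, -190.1, 395.9]
ee_rot: [-0.088, 0.996, -0.001, 0.001]
contact_force: [0.8, 0.0, 0.2]
gripper_width: 55.2
```

Run:
```python
from h import *
for k in range(2):
  p=optics.get_image('side');cv2.imwrite(f'pics/s16{k}.png',cv2.resize(p['frame'][170:470,90:490],(800,600)))
  t=optics.get_image('top');cv2.imwrite(f'pics/t16{k}.png',cv2.resize(t['frame'][140:350,140:420],(800,600)))
  if k==0:
    f0=p['frame'].astype(int)
    for i in range(8): optics.get_image('wrist')
print(np.abs(p['frame']-f0)[230:340,190:300].max())
st()
```

```text
8
t 26.37 pos [ 426.2 -186.5  394.6] yaw_y 100.47 zax [-0.  0. -1.] F [-0.05 -0.99 -0.05] w 55.3 j [-0.06  0.03 -0.05 -0.   -1.49 -1.33]
```

View pics/s161.png

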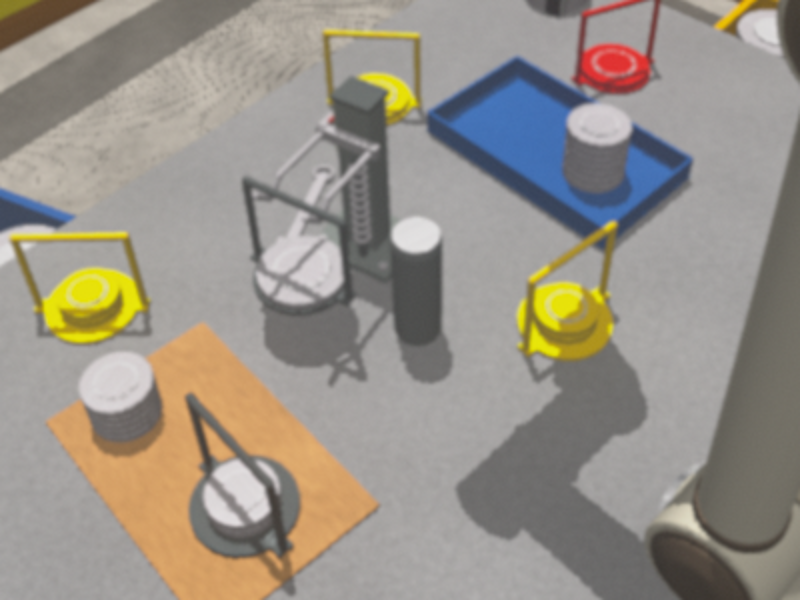

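View pics/t161.png

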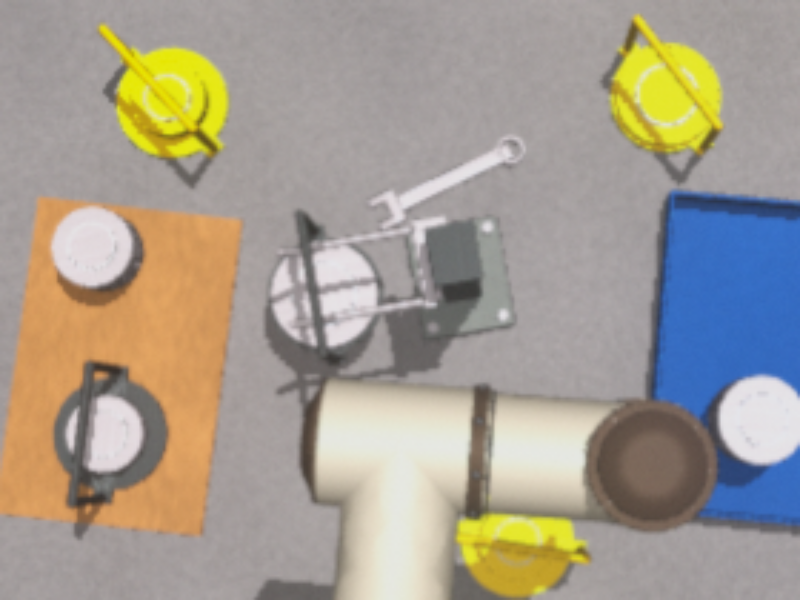

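Run:
```python
from h import *
print(workorder.job_done())
```

```text
the job is handed in; nothing more can be done
None
```

I moved both carriers in the order asked and handed the job in at about 26 s.

- **carrier_a:** I lifted it slowly off the hook and took it out along the hook's open side. It now stands upright on the near half of the cardboard. The last pictures show its whole foot on the sheet.
- **carrier_b:** I took it from the blue tray and lowered it into the notches at roughly 20 to 25 mm/s, stopping until the wrist's vertical force was about −0.15 N. That put the hook about 25 to 26 mm down, inside the expected range, before I opened the fingers slowly. Once the arm was clear, two side pictures taken about half a second apart differed only by noise, so it hangs free and still.
- **Bystanders:** The stacks, the can, the wrench and the yellow and red look-alikes looked unmoved in the last pictures. The highest wrist force I saw was about 10 N.

**Disagreements:**
- The top camera put carrier_a's bar about 7 mm lower in y than the wrist camera. I followed the wrist camera, and the grasp fitted.
- A sideways force of about 3 N built up before release. I took out its x part by shifting 1 mm; about 2 N in y was left when the fingers opened.

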